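# Square a card pack with the jig's swing lever

### The arm

A 6-joint arm with a two-finger parallel gripper is mounted at the origin on a cart in front of the work surface, level with it; the furniture and walls round the work are solid. World frame = base frame: x ahead of the robot, y to its left, z up, the work surface at z = 0. Lengths are in mm, angles in rad, forces in N, time in s.
With the tool pointing down it reaches from about 350 to 850 mm from the base axis. Payload 8.1 kg.
Tool frame: the origin (TCP) lies at the very end of the fingers, on their centre line; the grasp point (between the pads) lies 19 mm behind it; y points along the fingers, z is the direction in which the jaws open and shut, and the axes are right-handed (so a half turn about y gives the same grasp; the last joint's range is limited). The gripper opens to 93 mm and grips with 3 to 60 N. Pads are 15 mm wide; open, the fingers measure 128 mm over their backs; the gripper's body (75 mm by 188 mm) begins 65 mm behind the grasp point.
Start: joints at [-1.415, 0.13, 1.488, -0, 1.523, -0.085], TCP at [143.108, -582.688, 218.635] pointing down, gripper open.
Joint ranges: [-2.96, 2.96], [-0.89, 2.26], [0.02, 2.5], [-1.34, 4.48], [0, 2.73], [-2.66, 2.66]. Speed limits (rad/s): [2.39, 2.39, 2.79, 3.14, 3.14, 3.14].

### API

Orientations are given as [roll, pitch, yaw] about the fixed x, y, z axes, in that order (R = Rz(yaw) Ry(pitch) Rx(roll)).
In Python, from workcell import manip, get_image gives the robot as it stands.
- The arm moves only by the shell command python3 -m inch 'ROWS' [FORCE]. ROWS is text: rows parted by semicolons, each of 7 numbers parted by spaces: the turn, a rotation vector about the tool's x, y, z in rad, then the shift along the tool's x, y, z in mm, then the opening, from 0 (shut) to 1 (fully open). A call has 1 to 20 rows; each row shifts and turns the pose as measured when the row begins, along the tool's axes as they then stand; what a row does not reach is not made up. A row lasts 1/10 s, in which the tool goes at most 50 mm and 8.59 degrees, less where a joint would pass 70% of its speed; a pose out of reach is approached as far as the arm can. A call with a gripper value outside its range is refused whole. The fingers move at their own pace and stop on an object; FORCE is the grip in N (left out, the last holds). Time passes only in rows, so rows that do not move let the fingers close. It gives the time, the measured TCP pose, the force and the opening at its end, in the units of the state.
- manip.read_state(): the state, without advancing time (a new reading comes with each control period).
- get_image(name): name is "side" or "top"; returns a dict with "img" (420x560x3 uint8, red, green, blue), "depth" (420x560 float32, mm along the optical axis (not along the pixel's ray), 0 where there is no reading), "vfov" (degrees; the focal length in pixels is half the picture's height over the tangent of half this angle, whatever the lens; pixels are square), "cx", "cy" (the principal point, pixels), "pose" (4x4, takes a point from camera to world coordinates). Camera axes: x right, y down, z forward; pixel columns grow to the right and rows downward; lengths in mm; the calibration is good to about 2 mm. A picture is of the moment at which its call begins.
- manip.sign_off(): hands the job in, once; it reports no verdict.
The state is a dict: "t": time; "qpos": joint angles; "joint_velocities": joint speeds; "effort": joint torques, N m; "eef_pos": TCP position; "ee_rot": TCP orientation; "wrist_force": force on the tool from outside, world axes, zero at the start; "ft_torque": the same for the moment, N m; "gripper_width": finger opening in mm.
Only numpy, scipy, OpenCV 4.12 (cv2) and the standard library are available. Lean on these libraries where they do the work, as an engineer would, in place of code of your own. Each camera call takes 0.05 s, during which the arm holds its last target.

### The job

Push the yellow swing lever of the squaring jig round with a fingertip so that its roller slides the banded card pack along the channel until the pack sits flush against the blue end stop; then push the lever back to its parked position against its pin, leaving the pack flush. Do not touch the pack itself or pick anything up, and leave everything else on the table where it is.

Things in the scene. Friction and masses are not known exactly. Their poses are not given: they have to be found in the camera images.
- jig: squaring jig fixed to the table: plywood plate 12 mm thick. Origin on the table; plate spans x -55..125, y -115..180 mm of its frame. A 60 mm channel runs along its y, centred on x = 0, between aluminium rails (12 mm wide, tops 24 mm above the table), with a blue stop at the +y end. Lever pivot at x = 90 mm, y = 0. Two steel pins near the pivot, tops 62 mm up, mark the ends of the lever's travel
- stop_face (a point): middle of the blue stop's face that the pack is pushed against, 28.5 mm above the table; the face looks along the jig's -y
- lever (a joint): angle q of the yellow lever about its vertical pivot, rad: 0 = parked against its pin, growing clockwise seen from above (free end moves towards jig +y); limit 1.43; the pack is flush at about 1.31. From the pivot the arm points along (-cos(q - 0.698), sin(q - 0.698)) in the jig's x, y. It turns with slight friction (about 1 N at lever_push) and stays where it is left
- lever_pivot (a point): point on the lever's pivot axis, at the arm's mid-height, 58 mm above the table
- lever_push (a point): on the arm's centre line, 205 mm from the pivot, 58 mm above the table, clear of the rails: push the arm's side here. The arm is a bar 16 mm wide, underside 50 mm, top 66 mm above the table, nothing beneath it here but table or plate. It ends 225 mm from the pivot in a black knob, 24 mm across, top 76 mm up. A rubber roller, 20 mm across, hangs under it 100 mm from the pivot
- cards_center (a point): centre of the banded pack of white cards with a brown band in the jig's channel, 56 x 86 x 33 mm, 0.1 kg, its 86 mm along the channel, loose; when flush its centre is 43 mm from the stop's face
- spare_cards: another, thinner banded card pack, 56 x 86 x 23 mm, lying beside the jig; origin under its centre. To be left alone
- weight: small brass check weight, 29 mm diameter, 46 mm high, standing beside the jig's stop; origin under its centre. To be left alone
- eraser: small eraser in a blue sleeve, 23 x 55 x 15 mm, on the robot's side of the jig; origin under its centre. To be left alone
- tape: roll of brown packing tape lying flat, 104 mm diameter, 48 mm high, left of the jig. To be left alone
- bone: flat cream bone folder, 24 x 162 x 8 mm, at the left. To be left alone
Mind the look-alikes: they are no part of the job. What is shaped like the part that bears cards_center but pink, red or turquoise is not meant.

How it is judged:
By the outcome, as a careful person would: the job done as asked, in the order asked, and still so for the second after the job is handed in, with the robot touching nothing.
It also fails if it takes over 69 s, if anything falls off the work surface, if the arm or the gripper's body presses on something with over 40 N, if the wrist force passes 120 N, or if a joint passes its speed limit or range.

## Working session

There is one attempt and no reset: what is moved stays moved. The work goes in short steps, Python scripts to look and compute and a shell command to move; the robot and the scene stay as the last step left them, time stands still between calls to the robot, and variables do not carry over. Pictures are saved under pics/ and viewed, and the job is handed in when it is done.

```bash
mkdir -p pics; ls
python3 - <<'E'
from workcell import manip,get_image
import cv2,numpy as np
for n in("top","side"):
    d=get_image(n); cv2.imwrite(f"pics/{n}0.png",d["img"][:,:,::-1]); print(n,d["vfov"],d["cx"],d["cy"],np.round(d["pose"],4).tolist(),(d["depth"]>0).mean())
print(manip.read_state())
E
```

```text
pics
top 52.647781427873525 278.6964098400407 213.83731664529014 [[0.0131, -0.9864, 0.1636, 391.3525], [-0.9999, -0.013, 0.0015, 135.7323], [0.0006, -0.1636, -0.9865, 1226.9932], [0.0, 0.0, 0.0, 1.0]] 0.9960374149659864
side 45.15750309833124 279.5456231221099 201.8502092080525 [[-0.8926, -0.2757, 0.3568, 75.6461], [-0.4508, 0.5256, -0.7215, 1119.9616], [0.0114, -0.8049, -0.5934, 905.711], [0.0, 0.0, 0.0, 1.0]] 0.9960714285714286
{'t': 0.1, 'qpos': array([-1.41539178e+00,  1.31097791e-01,  1.48916234e+00,  7.51725006e-06,
        1.52298682e+00, -8.54187082e-02]), 'joint_velocities': array([ 0.00068867, -0.00099918, -0.00162762,  0.00110728,  0.00039265,
        0.00049824]), 'effort': array([ 4.76992609e-04, -5.61341500e+01, -4.93094909e+01,  7.70650199e-02,
        2.91880203e-02, -4.37589779e-05]), 'eef_pos': array([ 143.03616912, -582.17943901,  217.68949716]), 'ee_rot': array([-1.57244395e+00,  1.48616852e-04, -2.90076989e+00]), 'wrist_force': array([0.28522885, 0.25337416, 0.30032931]), 'ft_torque': array([ 0.00136862, -0.04988654, -0.00485422]), 'gripper_width': 92.97202248676516}
```

View pics/top0.png

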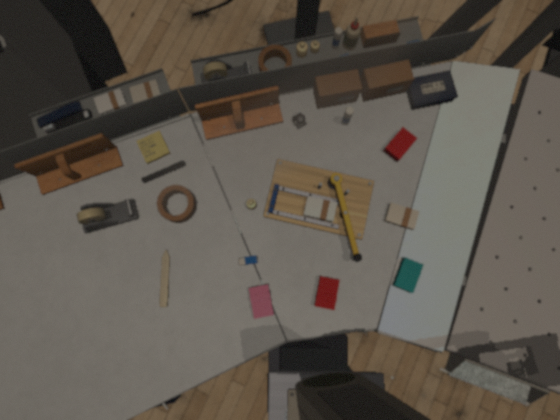

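View pics/side0.png

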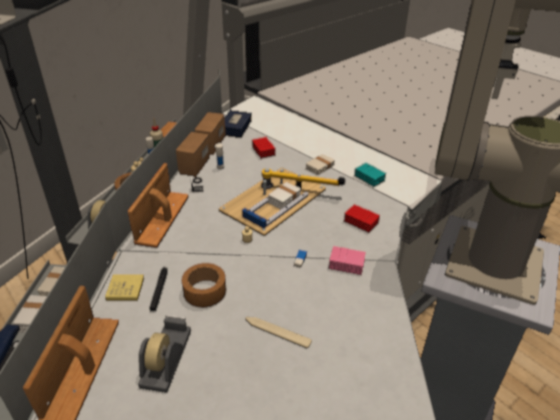

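Top view: jig at about (318,200), yellow lever from pivot (335,181) to knob (357,257), blue stop (273,198), and the white pack with the brown band in the channel at (320,207). A similar spare pack lies outside the jig at (402,216). The red, pink and turquoise packs are look-alikes. The pack in the channel is the one meant. I'll enlarge it to confirm and measure.

```bash
cat > h.py <<'E'
from workcell import manip,get_image
import cv2,numpy as np
def f(d): return d["img"].shape[0]/2/np.tan(np.radians(d["vfov"]/2))
def onplane(d,u,v,z):
    F=f(d);P=d["pose"];r=P[:3,:3]@np.array([(u-d["cx"])/F,(v-d["cy"])/F,1.]);o=P[:3,3];return o+r*(z-o[2])/r[2]
def proj(d,p):
    P=d["pose"];c=P[:3,:3].T@(np.array(p)-P[:3,3]);F=f(d);return c[0]/c[2]*F+d["cx"],c[1]/c[2]*F+d["cy"]
def cloud(d):
    F=f(d);v,u=np.mgrid[:d["img"].shape[0],:d["img"].shape[1]];z=d["depth"]
    c=np.stack([(u-d["cx"])/F*z,(v-d["cy"])/F*z,z],-1);return c@d["pose"][:3,:3].T+d["pose"][:3,3]
def crop(d,u0,u1,v0,v1,k,name):
    cv2.imwrite(name,cv2.resize(cv2.convertScaleAbs(d["img"][v0:v1,u0:u1,::-1],alpha=1.4),None,fx=k,fy=k,interpolation=cv2.INTER_CUBIC))
E
python3 - <<'E'
from h import *
d=get_image("top");crop(d,240,420,140,275,4,"pics/topc.png")
s=get_image("side");crop(s,200,360,150,260,5,"pics/sidec.png")
for n,d in(("top",d),("side",s)):
    hsv=cv2.cvtColor(d["img"],cv2.COLOR_RGB2HSV);P=cloud(d)
    reg=(P[...,0]>350)&(P[...,0]<800)&(P[...,1]>-250)&(P[...,1]<250)
    for c,lo,hi in(("yellow",(18,170,90),(32,255,255)),("blue",(105,120,20),(125,255,255))):
        m=cv2.inRange(hsv,lo,hi)&(reg*255).astype(np.uint8)
        k,l,st,ce=cv2.connectedComponentsWithStats(m)
        for i in range(1,k):
            if st[i,4]>12:
                q=P[l==i]; print(n,c,st[i],ce[i].round(1),np.median(q,0).round(),q.min(0).round(),q.max(0).round())
E
```

```text
top yellow [335 182   7  14  33] [338. 189.] [655. -28.  66.] [640. -36.  62.] [677. -19.  70.]
top yellow [351 236   4   9  15] [352.3 239.8] [514. -65.  64.] [503. -71.  62.] [525. -62.  70.]
top blue [272 192   4  12  19] [273.5 198.1] [631. 154.  41.] [391. 136.  35.] [ 651.  157. 1227.]
top blue [246 257  10   6  42] [250.5 259.6] [460. 217.  15.] [453. 203.  11.] [467. 229.  20.]
side yellow [263 171  75  14 338] [297.2 177.2] [598. -40.  64.] [474. -75.  54.] [692.  -2.  73.]
side blue [244 210  21  17 140] [254.2 217.8] [629. 160.  35.] [593. 147.  21.] [666. 173.  45.]
side blue [297 251   9   8  31] [301.3 254. ] [459. 215.  16.] [445. 205.  11.] [467. 229.  19.]
```

View pics/topc.png

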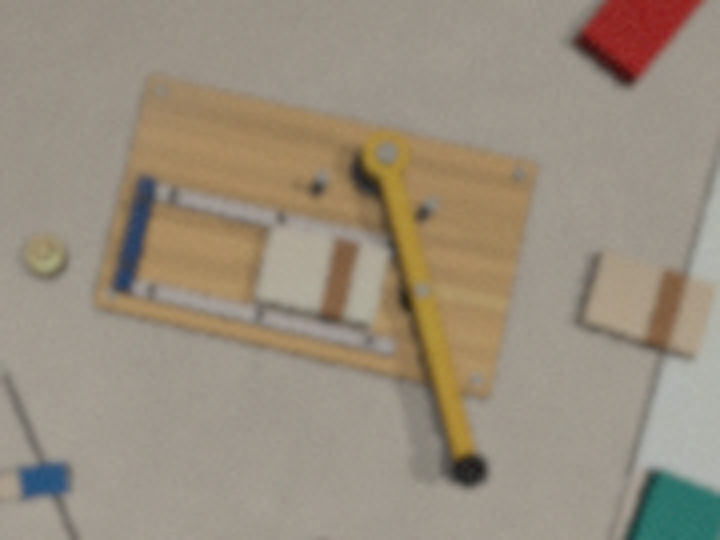

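View pics/sidec.png

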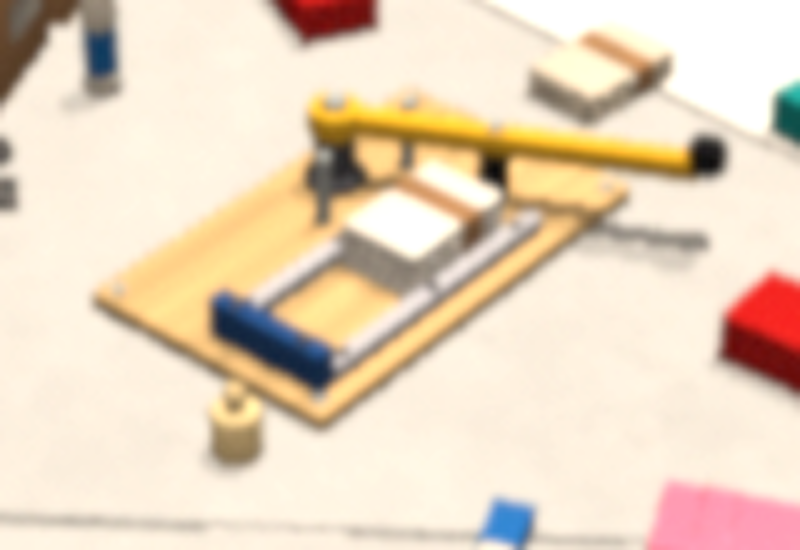

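The crop confirms it: the white pack with brown band sits in the channel at top-crop (320,270) under the lever's roller. The spare at (650,300) lies outside the jig. Next I'll compute the jig frame from the plate corners and the pivot.

```bash
cat > jig.py <<'E'
from h import *
def fit(d):
    pts=[((150,75),(125,180),12),((537,162),(125,-115),12),((490,397),(-55,-115),12),((97,303),(-55,180),12),((386,153),(90,0),66)]
    W=np.array([onplane(d,240+a/4,140+b/4,z)[:2] for (a,b),_,z in pts]);J=np.array([j for _,j,_ in pts],float)
    a=J-J.mean(0);b=W-W.mean(0)
    th=np.arctan2((a[:,0]*b[:,1]-a[:,1]*b[:,0]).sum(),(a*b).sum())
    R=np.array([[np.cos(th),-np.sin(th)],[np.sin(th),np.cos(th)]]);t=W.mean(0)-R@J.mean(0)
    return th,R,t,W-(J@R.T+t)
E
python3 - <<'E'
from jig import *
d=get_image("top");th,R,t,res=fit(d);print(th,t,res.round(1).tolist())
np.savez("jig.npz",R=R,t=t,th=th)
kn=onplane(d,240+467/4,140+468/4,76)[:2];j=R.T@(kn-t);print("knob",kn,j)
v=j-[90,0];print(np.hypot(*v),"q",np.arctan2(v[1],-v[0])+.698)
for q in np.arange(0,1.45,.1):
    a=q-.698;p=np.array([90-205*np.cos(a),205*np.sin(a)]);print(round(q,2),(R@p+t).round(),"roller",(90-100*np.cos(a)).round(),(100*np.sin(a)).round(), "dir deg",np.degrees(np.arctan2(*(R@np.array([-np.cos(a),np.sin(a)]))[::-1])).round(1))
for n,j in (("stop",(0,130)),):print(n,R@np.array(j)+t)
for n,(a,b),z in(("eraser",(45,480),15),("weight",(45,255),46),("packL",(262,265),45),("packR",(388,290),45),("stopmid",(145,235),45),):
    w=onplane(d,240+a/4,140+b/4,z)[:2];print(n,w.round(),(R.T@(w-t)).round())
E
```

```text
-0.21715970033439042 [599.61106321  -4.89183302] [[-2.0, -0.6], [-0.9, 2.1], [0.9, 1.2], [2.0, -3.3], [0.0, 0.6]]
knob [466.79028944 -75.03148963] [-114.58918533  -97.10946389]
226.46629491697627 q 0.25483245574062835
0.0 [ 506. -119.] roller 13.0 -64.0 dir deg -152.4
0.1 [ 497. -100.] roller 7.0 -56.0 dir deg -158.2
0.2 [491. -81.] roller 2.0 -48.0 dir deg -163.9
0.3 [486. -61.] roller -2.0 -39.0 dir deg -169.6
0.4 [483. -41.] roller -6.0 -29.0 dir deg -175.4
0.5 [483. -20.] roller -8.0 -20.0 dir deg 178.9
0.6 [484.   0.] roller -10.0 -10.0 dir deg 173.2
0.7 [487.  20.] roller -10.0 0.0 dir deg 167.4
0.8 [493.  40.] roller -9.0 10.0 dir deg 161.7
0.9 [500.  59.] roller -8.0 20.0 dir deg 156.0
1.0 [510.  77.] roller -5.0 30.0 dir deg 150.3
1.1 [521.  95.] roller -2.0 39.0 dir deg 144.5
1.2 [533. 111.] roller 2.0 48.0 dir deg 138.8
1.3 [548. 125.] roller 8.0 57.0 dir deg 133.1
1.4 [563. 139.] roller 14.0 65.0 dir deg 127.3
stop [627.62046091 122.05490242]
eraser [458. 214.] [-185.  183.]
weight [615. 216.] [-32. 219.]
packL [610.  62.] [-4. 68.]
packR [593. -27.] [ -1. -23.]
stopmid [631. 145.] [ -2. 153.]
```

```bash
python3 -m inch '0 0 0 -30 0 -24 0;0 0 0 -30 0 -24 0;0 0 0 -30 0 -24 0;0 0 0 -30 0 -24 0;0 0 0 -30 0 -24 0;0 0 0 -30 0 -24 0;0 0 0 -30 0 -24 0;0 0 0 -30 0 -24 0;0 0 0 -30 0 -24 0;0 0 0 -30 0 -24 0;0 0 0 -30 0 -24 0;0 0 0 0 0 0 0;0 0 0 0 0 0 0' 20
```

```text
t: 1.55
eef_pos: [408.6, -234.1, 216.7]
ee_rot: [-1.572, 0.001, -2.903]
wrist_force: [0.4, 0.3, -0.4]
gripper_width: 0.6
```

```bash
python3 -m inch '0 0 0 -29 0 -20 0;0 0 0 -29 0 -20 0;0 0 0 -29 0 -20 0;0 0 0 -29 0 -20 0;0 0 0 0 20 0 0;0 0 0 0 30 0 0;0 0 0 0 30 0 0;0 0 0 0 30 0 0;0 0 0 0 30 0 0;0 0 0 0 30 0 0;0 0 0 0 0 0 0;0 0 0 0 0 0 0'
python3 - <<'E'
from jig import *
d=get_image("side");crop(d,200,380,110,260,4,"pics/s1.png");d=get_image("top");crop(d,240,420,140,275,4,"pics/t1.png")
E
```

```text
t: 2.75
eef_pos: [502.8, -141.5, 43.2]
ee_rot: [-1.566, 0.002, -2.92]
wrist_force: [0.1, 0.1, -0.1]
gripper_width: 0.7
```

View pics/s1.png

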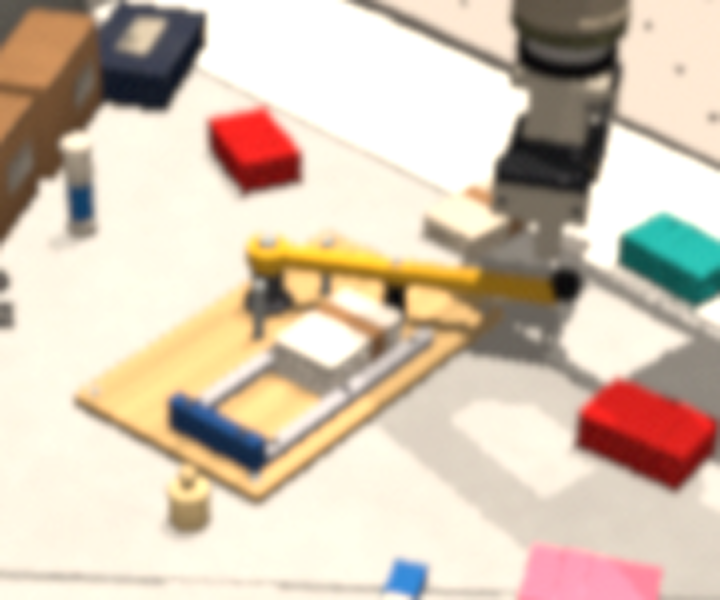

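View pics/t1.png

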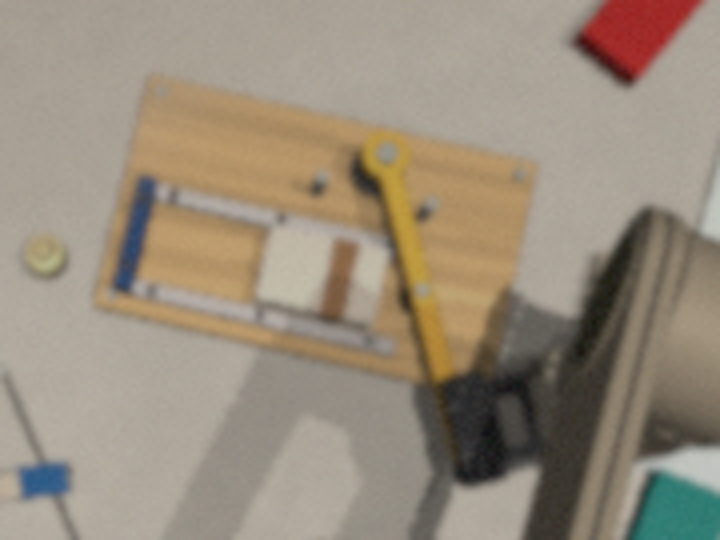

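Both views show the shut fingers on the knob's -y side of the arm (side crop 550,260), clear of the lever and the spare pack. I'll approach to contact next.

```bash
python3 -m inch '0 0 0 0 0 -14 0;0 0 0 0 0 -14 0;0 0 0 0 0 -8 0;0 0 0 0 0 -5 0;0 0 0 0 0 -5 0;0 0 0 0 0 -5 0;0 0 0 0 0 0 0'
```

```text
t: 3.55
eef_pos: [495.0, -87.7, 49.6]
ee_rot: [-1.561, 0.011, -2.918]
wrist_force: [1.0, 0.1, 0.0]
gripper_width: 0.2
```

```bash
python3 -m inch '0 0.05 0 0.7 4 -10 0;0 0.05 0 0.7 3 -10 0;0 0.05 0 0.7 1 -10 0;0 0.05 0 0.7 1 -10 0;0 0.05 0 0.7 0 -10 0;0 0 0 0 0 0 0'
cat > q.py <<'E'
from jig import *
import sys
z=np.load("jig.npz");R,t=z["R"],z["t"]
s=manip.read_state();p=R.T@(s["eef_pos"][:2]-t)-[90,0]
print("t",s["t"],"tcp jig",(p+[90,0]).round(1),"r",np.hypot(*p).round(1),"angle as q",(np.arctan2(p[1],-p[0])+.698).round(3),"z",s["eef_pos"][2].round(1),"F",s["wrist_force"].round(1),"rpy",s["ee_rot"].round(3),"toolx as q",((-(s["ee_rot"][2]-float(z["th"]))-np.pi+np.pi)%(2*np.pi)-np.pi+.698).round(3))
d=get_image("top");crop(d,240,420,140,275,4,f"pics/t{sys.argv[1]}.png")
hsv=cv2.cvtColor(d["img"],cv2.COLOR_RGB2HSV);m=cv2.inRange(hsv,(18,140,70),(32,255,255));m[:150]=0;m[270:]=0;m[:,:255]=0;m[:,385:]=0
v,u=np.nonzero(m);W=np.array([R.T@(onplane(d,a,b,66)[:2]-t) for a,b in zip(u,v)])-[90,0]
r=np.hypot(*W.T);k=(r>35)&(r<225);print("lever q",(np.median(np.arctan2(W[k,1],-W[k,0]))+.698).round(3),k.sum())
E
python3 q.py 2
```

```text
t: 4.15
eef_pos: [486.7, -39.6, 40.8]
ee_rot: [-1.561, 0.016, 3.104]
wrist_force: [-0.3, 0.1, -0.3]
gripper_width: 0.4
t 4.15 tcp jig [-102.8  -58.2] r 201.4 angle as q 0.405 z 40.8 F [-0.3  0.1 -0.3] rpy [-1.561  0.016  3.104] toolx as q 0.519
lever q 0.57 152
```

View pics/t2.png

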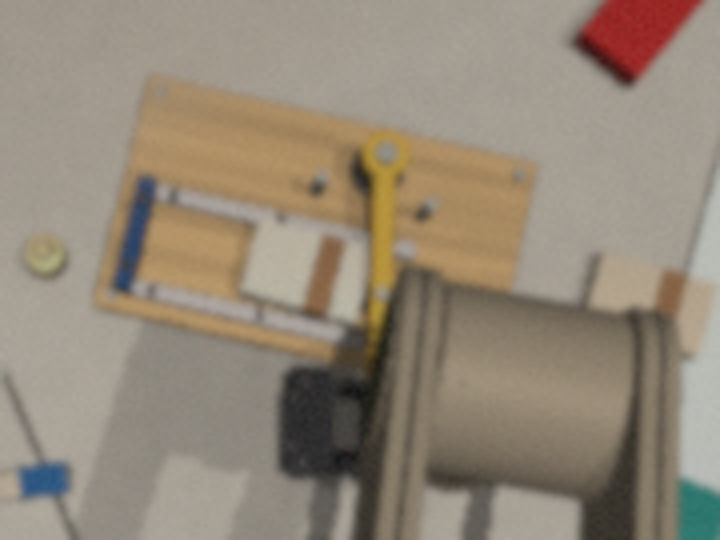

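The fingers have turned the lever to q≈0.57 and the pack has begun to slide (crop 305,265). I'll continue along the arc.

```bash
python3 -m inch '0 0.035 0 0.7 0 -7 0;0 0.035 0 0.7 0 -7 0;0 0.035 0 0.7 0 -7 0;0 0.035 0 0.7 0 -7 0;0 0.035 0 0.7 0 -7 0;0 0.035 0 0.7 0 -7 0;0 0.035 0 0.7 0 -7 0;0 0.035 0 0.7 0 -7 0;0 0.035 0 0.7 0 -7 0;0 0.035 0 0.7 0 -7 0;0 0.035 0 0.7 0 -7 0;0 0.035 0 0.7 0 -7 0;0 0 0 0 0 0 0'; python3 q.py 3
```

```text
t: 5.5
eef_pos: [497.2, 35.9, 39.2]
ee_rot: [-1.561, 0.016, 2.686]
wrist_force: [0.4, 0.3, -0.3]
gripper_width: 0.6
t 5.5 tcp jig [-108.7   17.8] r 199.5 angle as q 0.787 z 39.2 F [ 0.4  0.3 -0.3] rpy [-1.561  0.016  2.686] toolx as q 0.936
lever q 0.95 99
```

View pics/t3.png

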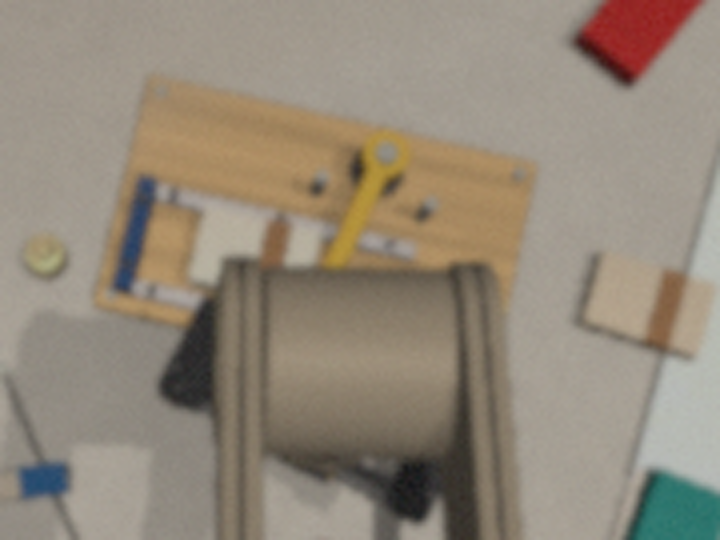

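Lever at q≈0.95, with the pack's leading edge at crop x≈195 and still about 55 px from the stop.

```bash
python3 -m inch '0 0.035 0 0.7 0 -7 0;0 0.035 0 0.7 0 -7 0;0 0.035 0 0.7 0 -7 0;0 0.035 0 0.7 0 -7 0;0 0.035 0 0.7 0 -7 0;0 0.035 0 0.7 0 -7 0;0 0.03 0 0.7 0 -6 0;0 0.02 0 0.7 0 -4 0;0 0 0 0 0 0 0'; python3 q.py 4
```

```text
t: 6.45
eef_pos: [518.4, 77.2, 37.2]
ee_rot: [-1.558, 0.015, 2.431]
wrist_force: [-0.4, -0.8, -0.7]
gripper_width: 0.3
t 6.45 tcp jig [-97.   62.6] r 197.2 angle as q 1.021 z 37.2 F [-0.4 -0.8 -0.7] rpy [-1.558  0.015  2.431] toolx as q 1.192
lever q 1.213 39
```

View pics/t4.png

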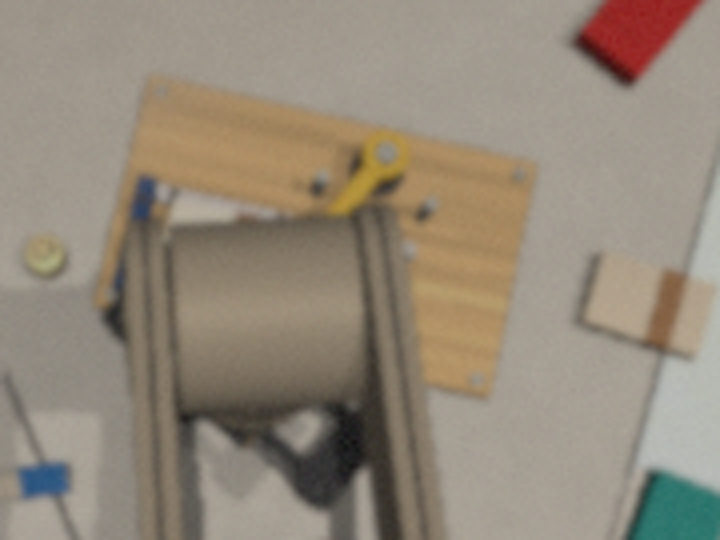

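The pack is now close to the stop, at q≈1.2. I'll take small steps and watch the force.

```bash
python3 -m inch '0 0.02 0 0.5 0 -4 0;0 0.02 0 0.5 0 -4 0;0 0.02 0 0.5 0 -4 0;0 0 0 0 0 0 0'; python3 -m inch '0 0.01 0 0.3 0 -2 0;0 0 0 0 0 0 0';python3 -m inch '0 0.01 0 0.3 0 -2 0;0 0 0 0 0 0 0';python3 -m inch '0 0.01 0 0.3 0 -2 0;0 0 0 0 0 0 0'; python3 q.py 5
python3 - <<'E'
from h import *
d=get_image("side");crop(d,200,380,110,260,4,"pics/s5.png")
E
```

```text
t: 6.9
eef_pos: [525.1, 86.9, 36.9]
ee_rot: [-1.558, 0.015, 2.367]
wrist_force: [-0.1, -0.3, 0.0]
gripper_width: 0.6
t: 7.1
eef_pos: [526.5, 88.8, 36.8]
ee_rot: [-1.558, 0.015, 2.357]
wrist_force: [-0.7, 0.5, 1.0]
gripper_width: 0.5
t: 7.3
eef_pos: [527.8, 90.6, 36.8]
ee_rot: [-1.558, 0.015, 2.346]
wrist_force: [-0.2, -0.4, -0.0]
gripper_width: 0.4
t: 7.5
eef_pos: [529.1, 92.3, 36.8]
ee_rot: [-1.558, 0.016, 2.335]
wrist_force: [0.2, -0.0, 0.0]
gripper_width: 0.5
t 7.5 tcp jig [-89.8  79.7] r 196.7 angle as q 1.115 z 36.8 F [ 0.2 -0.   0. ] rpy [-1.558  0.016  2.335] toolx as q 1.287
lever q nan 0
  return _methods._mean(a, axis=axis, dtype=dtype,
  ret = ret.dtype.type(ret / rcount)
```

View pics/s5.png

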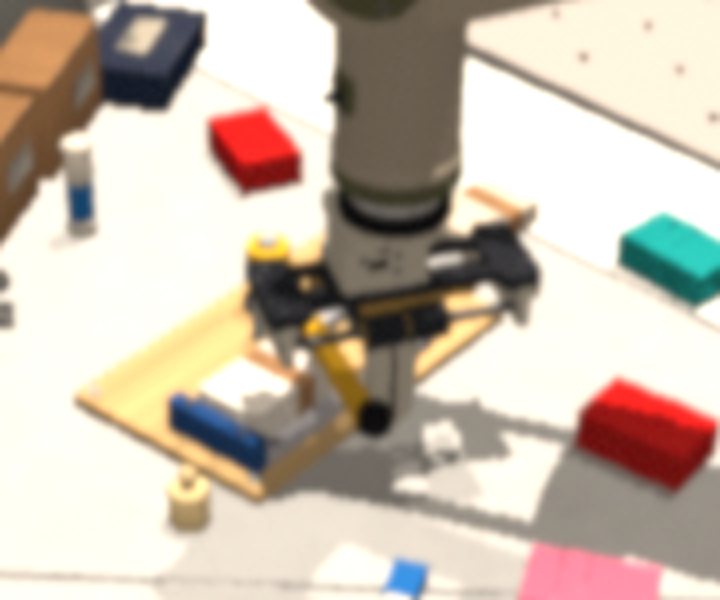

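The pack is nearly at the stop (side crop 215,400), but the force hasn't risen yet.

```bash
for i in 1; do python3 -m inch '0 0.01 0 0.3 0 -2 0;0 0 0 0 0 0 0'; done; python3 -m inch '0 0.01 0 0.3 0 -2 0;0 0 0 0 0 0 0';python3 -m inch '0 0.01 0 0.3 0 -2 0;0 0 0 0 0 0 0'
```

```text
t: 7.8
eef_pos: [530.4, 93.8, 36.7]
ee_rot: [-1.559, 0.016, 2.325]
wrist_force: [0.8, 0.1, 1.0]
gripper_width: 0.3
t: 8.0
eef_pos: [531.7, 95.5, 36.7]
ee_rot: [-1.559, 0.016, 2.314]
wrist_force: [0.1, 0.1, -0.7]
gripper_width: 0.4
t: 8.2
eef_pos: [533.1, 97.2, 36.7]
ee_rot: [-1.559, 0.016, 2.303]
wrist_force: [0.9, 0.2, 0.2]
gripper_width: 0.6
```

```bash
python3 -m inch '0 0.01 0 0.3 0 -2 0;0 0 0 0 0 0 0';python3 -m inch '0 0.01 0 0.3 0 -2 0;0 0 0 0 0 0 0'; python3 -m inch '0 0.01 0 0.3 0 -2 0;0 0 0 0 0 0 0'; python3 -m inch '0 0.01 0 0.3 0 -2 0;0 0 0 0 0 0 0'
python3 - <<'E'
from h import *
d=get_image("side");crop(d,230,310,160,240,8,"pics/s6.png")
E
```

```text
t: 8.4
eef_pos: [534.5, 98.9, 36.6]
ee_rot: [-1.559, 0.016, 2.292]
wrist_force: [-0.3, 0.2, 0.2]
gripper_width: 0.5
t: 8.6
eef_pos: [535.9, 100.6, 36.6]
ee_rot: [-1.559, 0.016, 2.281]
wrist_force: [-0.2, -0.6, 0.9]
gripper_width: 0.6
t: 8.8
eef_pos: [537.4, 102.3, 36.6]
ee_rot: [-1.559, 0.016, 2.27]
wrist_force: [-1.3, -0.0, -0.0]
gripper_width: 0.5
t: 9.0
eef_pos: [538.8, 104.0, 36.6]
ee_rot: [-1.56, 0.016, 2.259]
wrist_force: [-0.2, -0.4, -0.2]
gripper_width: 0.5
```

View pics/s6.png

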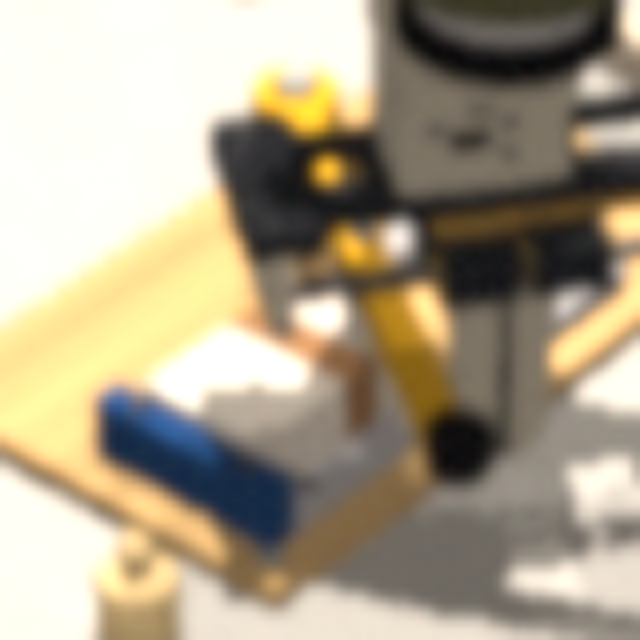

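```bash
cat > k.py <<'E'
from h import *
import sys
z=np.load("jig.npz");R,t=z["R"],z["t"];d=get_image("side")
u,v=map(float,sys.argv[1:3])
j=R.T@(onplane(d,u,v,64)[:2]-t)-[90,0];print(np.hypot(*j),"knob q",np.arctan2(j[1],-j[0])+.698)
s=manip.read_state();p=R.T@(s["eef_pos"][:2]-t)-[90,0];print("tcp q",np.arctan2(p[1],-p[0])+.698,np.hypot(*p), "z",s["eef_pos"][2])
E
python3 k.py 287.5 215.6
```

```text
226.36723328108965 knob q 1.3091248015897874
tcp q 1.1922962225218172 196.33624382968262 z 36.5128173522185
```

```bash
python3 -m inch '0 0.01 0 0.3 0 -2 0;0 0 0 0 0 0 0';python3 -m inch '0 0.01 0 0.3 0 -2 0;0 0 0 0 0 0 0'
```

```text
t: 9.3
eef_pos: [539.8, 105.1, 36.5]
ee_rot: [-1.559, 0.016, 2.249]
wrist_force: [-3.3, -0.7, 1.5]
gripper_width: 0.5
t: 9.5
eef_pos: [539.6, 105.1, 36.5]
ee_rot: [-1.554, 0.016, 2.238]
wrist_force: [-2.4, -1.6, 3.4]
gripper_width: 0.2
```

```bash
python3 -m inch '0 0 0 0 0 -4 0;0 0 0 0 0 -4 0'; python3 -m inch '0 0 0 0 0 -6 0;0 0 0 0 0 -6 0'; python3 -m inch '0 0 0 0 0 -8 0;0 0 0 0 0 -8 0'
python3 - <<'E'
from h import *
d=get_image("side");crop(d,230,310,160,240,8,"pics/s7.png")
E
```

```text
t: 9.7
eef_pos: [540.2, 105.8, 36.3]
ee_rot: [-1.539, 0.014, 2.238]
wrist_force: [-25.8, -18.1, 25.9]
gripper_width: 0.5
t: 9.9
eef_pos: [539.9, 105.7, 36.7]
ee_rot: [-1.512, 0.011, 2.237]
wrist_force: [-34.2, -21.2, 34.0]
gripper_width: 0.3
t: 10.1
eef_pos: [539.2, 105.5, 37.2]
ee_rot: [-1.476, 0.006, 2.236]
wrist_force: [-43.3, -27.0, 43.1]
gripper_width: 0.6
```

View pics/s7.png

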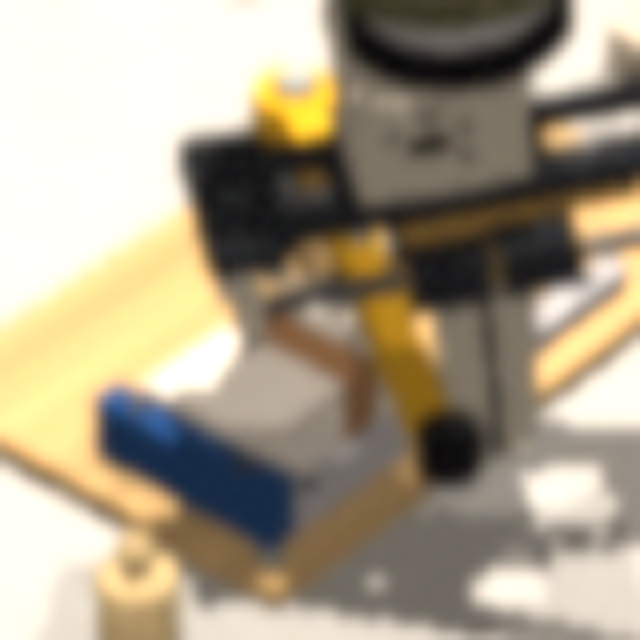

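The force rose to about 65 N with no further motion, and the side view shows the pack against the blue stop. I'll back off, remove the tilt and lift.

```bash
python3 -m inch '0 0 0 0 0 8 0;-0.04 0 0 0 0 10 0;-0.04 0 0 0 0 10 0;0 0 0 3 -10 4 0;0 0 0 3 -30 0 0;0 0 0 0 -30 0 0;0 0 0 0 -20 0 0;0 0 0 0 0 0 0'; python3 q.py 8
python3 - <<'E'
from h import *
d=get_image("side");crop(d,230,310,140,240,6,"pics/s8.png")
E
```

```text
t: 10.95
eef_pos: [510.4, 91.5, 136.1]
ee_rot: [-1.556, 0.007, 2.232]
wrist_force: [0.7, 0.1, 0.4]
gripper_width: 0.3
t 10.95 tcp jig [-107.9   74.9] r 211.6 angle as q 1.06 z 136.1 F [0.7 0.1 0.4] rpy [-1.556  0.007  2.232] toolx as q 1.391
lever q nan 0
  return _methods._mean(a, axis=axis, dtype=dtype,
  ret = ret.dtype.type(ret / rcount)
```

View pics/s8.png

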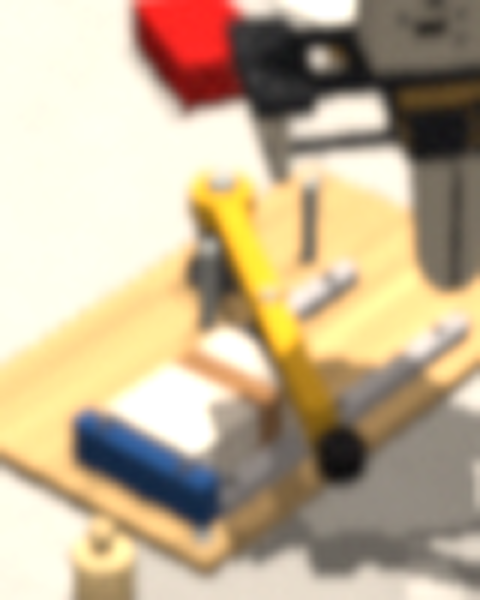

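The pack lies against the stop, with no gap visible behind the blue block at (140,470), and the lever holds its angle. Next, the shift to the lever's other side.

```bash
python3 k.py 286.7 215.3
python3 - <<'E'
from h import *
from scipy.spatial.transform import Rotation as Ro
z=np.load("jig.npz");R,t=z["R"],z["t"];s=manip.read_state()
for q in(1.31,1.33):
  a=q-.698;p=np.array([90,0])+204*np.array([-np.cos(a),np.sin(a)])+40*np.array([np.sin(a),np.cos(a)])
  w=np.r_[R@p+t,136]; T=Ro.from_euler("xyz",s["ee_rot"]).as_matrix();print(p,w,T.T@(w-s["eef_pos"]))
E
```

```text
224.54720539035006 knob q 1.3167946705618137
tcp q 1.0509950336098257 213.67500937391472 z 131.3139340531234
[-53.99390708 149.93917007] [579.19072172 153.15912831 136.        ] [  5.05159233  -6.64912271 -94.50806159]
[-50.96652578 152.78886939] [582.76098738 155.28962753 136.        ] [  4.54044228  -6.73268586 -98.63329693]
```

```bash
python3 -m inch '0 -0.03 0 1 0 -24 0;0 -0.03 0 1 0 -24 0;0 0 0 1 0 -24 0;0 0 0 1 0 -20 0;0 0 0 0 0 0 0;0 0 0 0 0 0 0'; python3 q.py 9 2>/dev/null
python3 - <<'E'
from h import *
d=get_image("side");crop(d,230,310,140,240,6,"pics/s9.png")
E
```

```text
t: 11.7
eef_pos: [570.7, 154.2, 116.6]
ee_rot: [-1.534, -0.008, 2.293]
wrist_force: [-0.6, -0.1, -0.2]
gripper_width: 0.4
t 11.7 tcp jig [-62.5 149.1] r 213.3 angle as q 1.472 z 116.6 F [-0.6 -0.1 -0.2] rpy [-1.534 -0.008  2.293] toolx as q 1.329
lever q 1.334 203
```

View pics/s9.png

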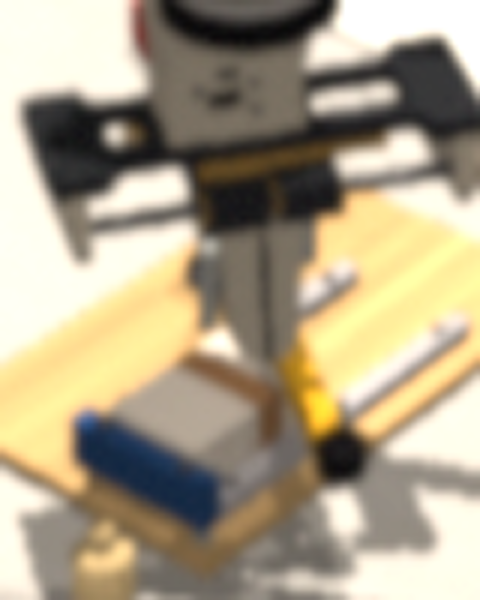

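Fingers are on the pack-stop side of the lever, above everything, with the tip over (265,350) in the crop. I'll adjust and descend to z≈54, above the 45 mm stop.

```bash
python3 -m inch '-0.03 0 0 -4 0 -5 0;0 0 0 -3 0 -3 0;0 0 0 0 0 0 0;0 0 0 0 12 0 0;0 0 0 0 12 0 0;0 0 0 0 8 0 0;0 0 0 0 0 0 0;0 0 0 0 0 0 0'; python3 q.py 10 2>/dev/null
```

```text
t: 12.6
eef_pos: [580.2, 151.7, 81.3]
ee_rot: [-1.566, -0.008, 2.29]
wrist_force: [0.7, -0.6, -0.0]
gripper_width: 0.8
t 12.6 tcp jig [-52.7 148.7] r 206.1 angle as q 1.504 z 81.3 F [ 0.7 -0.6 -0. ] rpy [-1.566 -0.008  2.29 ] toolx as q 1.332
lever q 1.332 186
```

```bash
python3 -m inch '0 0 0 0 8 0 0;0 0 0 0 8 0 0;0 0 0 0 6 0 0;0 0 0 0 0 0 0;0 0 0 0 0 0 0'; python3 q.py 11 2>/dev/null
python3 - <<'E'
from h import *
d=get_image("side");crop(d,230,310,140,240,6,"pics/s11.png")
E
```

```text
t: 13.15
eef_pos: [580.2, 152.0, 57.7]
ee_rot: [-1.566, -0.007, 2.291]
wrist_force: [0.1, -0.2, -0.6]
gripper_width: 0.3
t 13.15 tcp jig [-52.8 149. ] r 206.4 angle as q 1.505 z 57.7 F [ 0.1 -0.2 -0.6] rpy [-1.566 -0.007  2.291] toolx as q 1.332
lever q 1.333 181
```

View pics/s11.png

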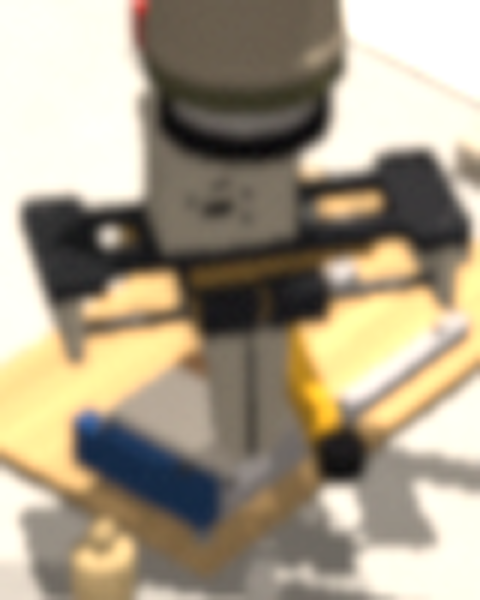

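View pics/t11.png

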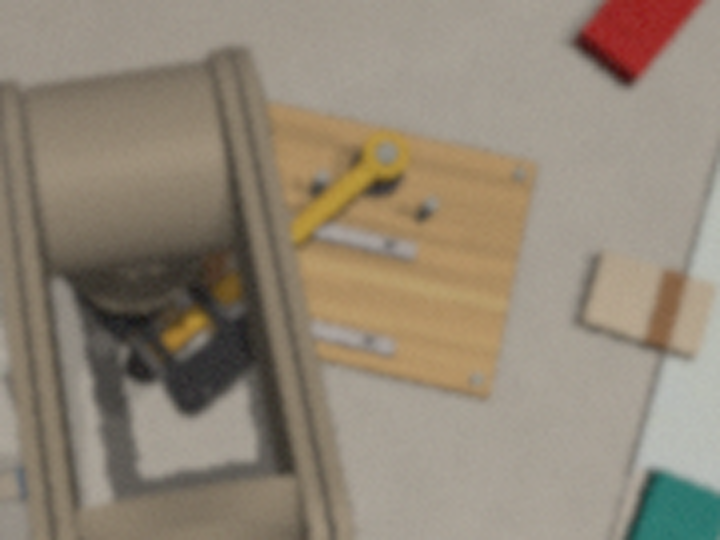

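```bash
python3 -m inch '0 0 0 0 0 5 0;0 0 0 0 0 5 0;0 0 0 0 1 5 0;0 -0.03 0 0.7 2 6 0;0 -0.03 0 0.7 2 6 0;0 -0.03 0 0.7 2 6 0;0 -0.03 0 0.7 1 6 0;0 -0.03 0 0.7 1 6 0;0 0 0 0 0 0 0'; python3 q.py 12 2>/dev/null;  python3 - <<'E'
from h import *
d=get_image("side");crop(d,220,320,140,240,6,"pics/s12.png")
E
```

```text
t: 14.15
eef_pos: [548.1, 124.3, 57.7]
ee_rot: [-1.582, -0.001, 2.446]
wrist_force: [0.3, 0.0, -0.2]
gripper_width: 0.6
t 14.15 tcp jig [-78.1 115.1] r 203.7 angle as q 1.298 z 57.7 F [ 0.3  0.  -0.2] rpy [-1.582e+00 -1.000e-03  2.446e+00] toolx as q 1.176
lever q 1.199 34
```

View pics/s12.png

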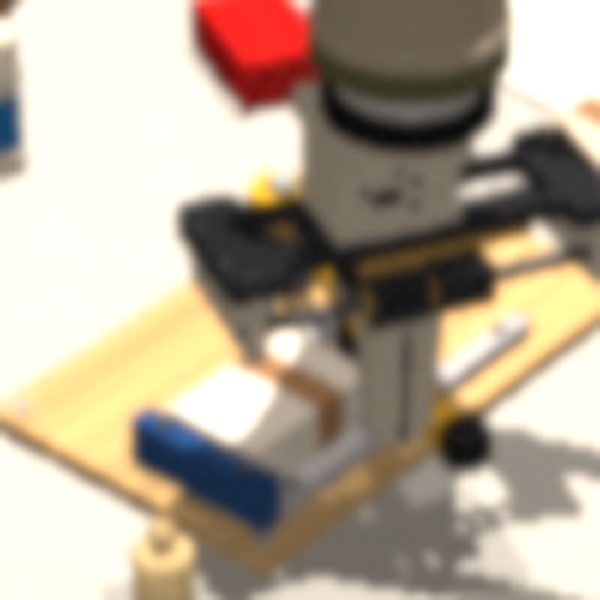

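The lever is returning (knob at crop 463,440) and the pack is still at the stop. I'll go on, and a little lower.

```bash
python3 -m inch '0 -0.035 0 0.8 4 7 0;0 -0.035 0 0.8 4 7 0;0 -0.035 0 0.8 4 7 0;0 -0.035 0 0.8 3 7 0;0 -0.035 0 0.8 2 7 0;0 -0.035 0 0.8 2 7 0;0 -0.035 0 0.8 2 7 0;0 -0.035 0 0.8 1 7 0;0 -0.035 0 0.8 1 7 0;0 -0.035 0 0.8 1 7 0;0 -0.035 0 0.8 1 7 0;0 -0.035 0 0.8 1 7 0;0 0 0 0 0 0 0'; python3 q.py 13 2>/dev/null
```

```text
t: 15.55
eef_pos: [503.4, 56.5, 31.5]
ee_rot: [-1.586, 0.01, 2.871]
wrist_force: [-0.3, 0.4, 0.6]
gripper_width: 0.5
t 15.55 tcp jig [-107.2   39.2] r 201.0 angle as q 0.894 z 31.5 F [-0.3  0.4  0.6] rpy [-1.586  0.01   2.871] toolx as q 0.751
lever q 0.82 85
```

```bash
python3 -m inch '0 -0.035 0 0.8 -2 7 0;0 -0.035 0 0.8 -2 7 0;0 -0.035 0 0.8 -1 7 0;0 -0.035 0 0.8 -1 7 0;0 -0.035 0 0.8 0 7 0;0 -0.035 0 0.8 0 7 0;0 -0.035 0 0.8 0 7 0;0 -0.035 0 0.8 0 7 0;0 -0.035 0 0.8 0 7 0;0 -0.035 0 0.8 0 7 0;0 -0.035 0 0.8 0 7 0;0 -0.035 0 0.8 0 7 0;0 0 0 0 0 0 0'; python3 q.py 14 2>/dev/null
```

```text
t: 16.9
eef_pos: [487.7, -22.3, 35.9]
ee_rot: [-1.585, 0.013, -2.995]
wrist_force: [0.0, -0.4, -0.4]
gripper_width: 0.3
t 16.9 tcp jig [-105.5  -41.1] r 199.8 angle as q 0.491 z 35.9 F [ 0.  -0.4 -0.4] rpy [-1.585  0.013 -2.995] toolx as q 0.334
lever q 0.407 85
```

View pics/t14.png

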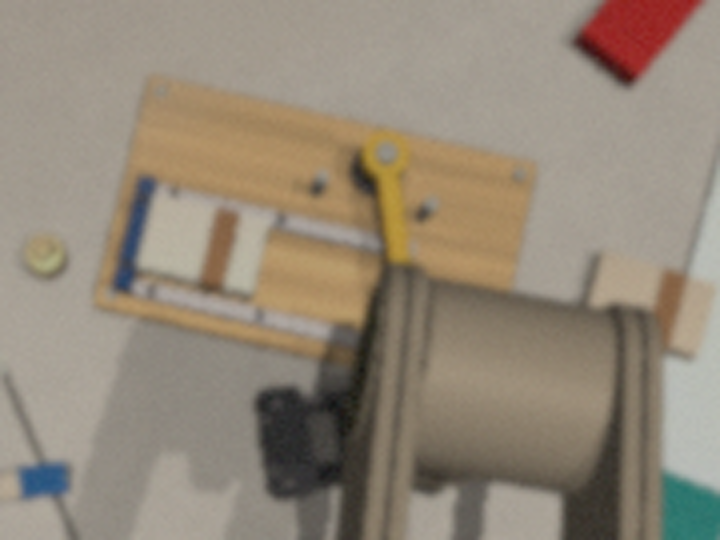

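The top view shows the pack flush against the blue stop (crop 150,235) and the lever on its way back. I'll continue, slower.

```bash
python3 -m inch '0 -0.03 0 0.7 0 6 0;0 -0.03 0 0.7 0 6 0;0 -0.03 0 0.7 0 6 0;0 -0.03 0 0.7 0 6 0;0 -0.03 0 0.7 0 6 0;0 -0.03 0 0.7 0 6 0;0 -0.02 0 0.5 0 4 0;0 -0.02 0 0.5 0 4 0;0 0 0 0 0 0 0'; python3 q.py 15 2>/dev/null; python3 -m inch '0 -0.01 0 0.3 0 2 0;0 -0.01 0 0.3 0 2 0;0 0 0 0 0 0 0'; python3 -m inch '0 -0.01 0 0.3 0 2 0;0 -0.01 0 0.3 0 2 0;0 0 0 0 0 0 0'; python3 q.py 16 2>/dev/null
```

```text
t: 17.85
eef_pos: [493.1, -62.2, 34.6]
ee_rot: [-1.586, 0.014, -2.78]
wrist_force: [-0.2, 0.3, 0.2]
gripper_width: 0.4
t 17.85 tcp jig [-91.7 -78.9] r 198.1 angle as q 0.288 z 34.6 F [-0.2  0.3  0.2] rpy [-1.586  0.014 -2.78 ] toolx as q 0.119
lever q 0.203 169
t: 18.2
eef_pos: [493.9, -65.7, 34.4]
ee_rot: [-1.586, 0.015, -2.759]
wrist_force: [0.1, -0.3, 0.1]
gripper_width: 0.4
t: 18.5
eef_pos: [494.9, -69.9, 34.4]
ee_rot: [-1.586, 0.015, -2.738]
wrist_force: [-0.6, 0.7, 0.2]
gripper_width: 0.5
t 18.5 tcp jig [-88.2 -86. ] r 197.9 angle as q 0.248 z 34.4 F [-0.6  0.7  0.2] rpy [-1.586  0.015 -2.738] toolx as q 0.077
lever q 0.159 179
```

View pics/t16.png

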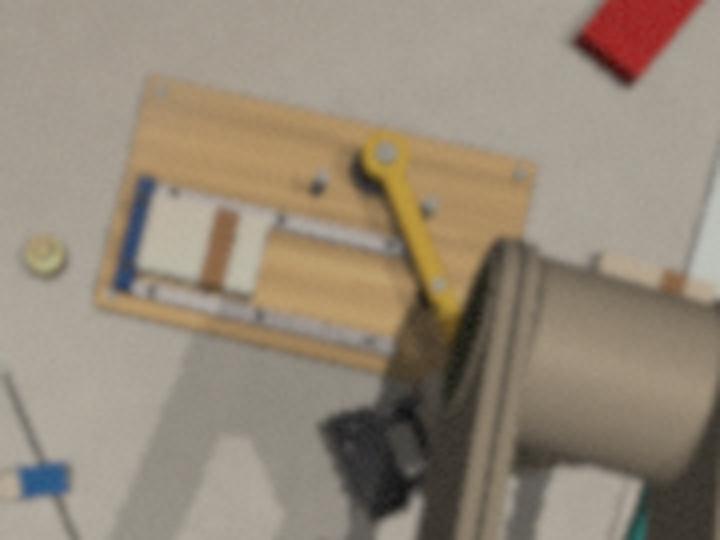

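Pack still flush. The lever is near its pin (crop 428,207), at about q=0.15.

```bash
python3 -m inch '0 -0.02 0 0.4 0 4 0;0 -0.02 0 0.4 0 4 0;0 -0.02 0 0.4 0 4 0;0 -0.02 0 0.4 0 4 0;0 0 0 0 0 0 0'; python3 -m inch '0 -0.01 0 0.3 0 2 0;0 -0.01 0 0.3 0 2 0;0 0 0 0 0 0 0'; python3 -m inch '0 -0.01 0 0.3 0 2 0;0 -0.01 0 0.3 0 2 0;0 0 0 0 0 0 0'; python3 q.py 17 2>/dev/null
```

```text
t: 19.05
eef_pos: [500.4, -86.5, 34.0]
ee_rot: [-1.585, 0.016, -2.651]
wrist_force: [0.1, 0.5, 0.2]
gripper_width: 0.5
t: 19.35
eef_pos: [502.0, -90.7, 33.9]
ee_rot: [-1.584, 0.016, -2.629]
wrist_force: [-0.5, -0.2, -0.2]
gripper_width: 0.1
t: 19.65
eef_pos: [501.5, -90.3, 33.9]
ee_rot: [-1.593, 0.016, -2.607]
wrist_force: [0.0, -0.6, 0.2]
gripper_width: 0.7
t 19.65 tcp jig [ -77.4 -104.6] r 197.4 angle as q 0.14 z 33.9 F [ 0.  -0.6  0.2] rpy [-1.593  0.016 -2.607] toolx as q -0.053
lever q 0.037 204
```

Motion has stopped, which suggests pin contact. I'll press once to make sure.

```bash
python3 -m inch '0 0 0 0 0 3 0;0 0 0 0 0 3 0'; python3 -m inch '0 0 0 0 0 4 0;0 0 0 0 0 4 0'; python3 q.py 18 2>/dev/null
```

```text
t: 19.9
eef_pos: [501.6, -90.8, 33.6]
ee_rot: [-1.603, 0.014, -2.607]
wrist_force: [-13.9, 18.5, 19.9]
gripper_width: 0.6
t: 20.1
eef_pos: [501.3, -90.5, 33.8]
ee_rot: [-1.619, 0.011, -2.606]
wrist_force: [-15.9, 21.1, 21.6]
gripper_width: 0.8
t 20.1 tcp jig [ -77.5 -104.8] r 197.6 angle as q 0.139 z 33.8 F [-15.9  21.1  21.6] rpy [-1.619  0.011 -2.606] toolx as q -0.055
lever q 0.036 197
```

View pics/t18.png

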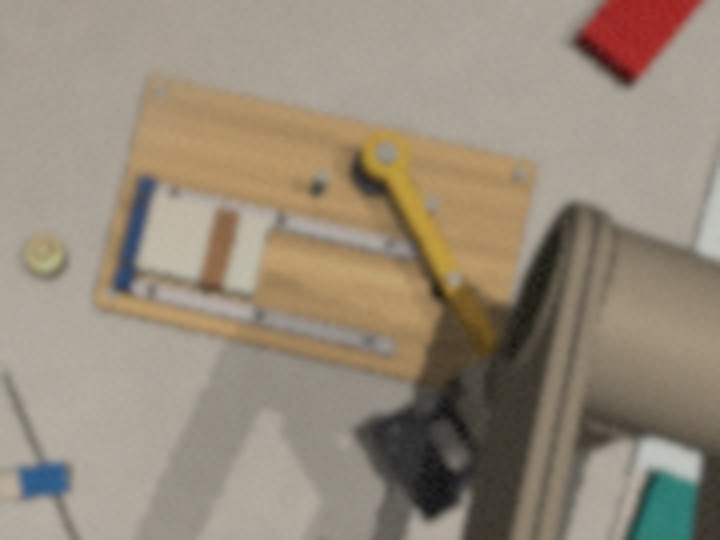

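The lever is against its pin and gives a solid reaction of about 34 N. I'll back away from it, lift, and take a last look.

```bash
python3 -m inch '0 0 0 0 0 -6 0;0.04 0 0 0 0 -10 0;0 0 0 0 0 -10 0;0 0 0 0 -10 -8 0;0 0 0 0 -30 0 0;0 0 0 0 -30 0 0;0 0 0 0 -30 0 0;0 0 0 0 -30 0 0;0 0 0 30 0 0 0;0 0 0 30 0 0 0;0 0 0 30 0 0 0;0 0 0 20 0 0 0;0 0 0 0 0 0 0;0 0 0 0 0 0 0'; python3 q.py 19 2>/dev/null;  python3 - <<'E'
from h import *
d=get_image("side");crop(d,200,360,120,260,5,"pics/s19.png")
E
```

```text
t: 21.55
eef_pos: [386.1, -119.7, 170.3]
ee_rot: [-1.578, 0.015, -2.601]
wrist_force: [0.5, 0.1, 0.2]
gripper_width: 0.3
t 21.55 tcp jig [-183.7 -158.1] r 316.1 angle as q 0.174 z 170.3 F [0.5 0.1 0.2] rpy [-1.578  0.015 -2.601] toolx as q -0.06
lever q 0.035 360
```

View pics/t19.png

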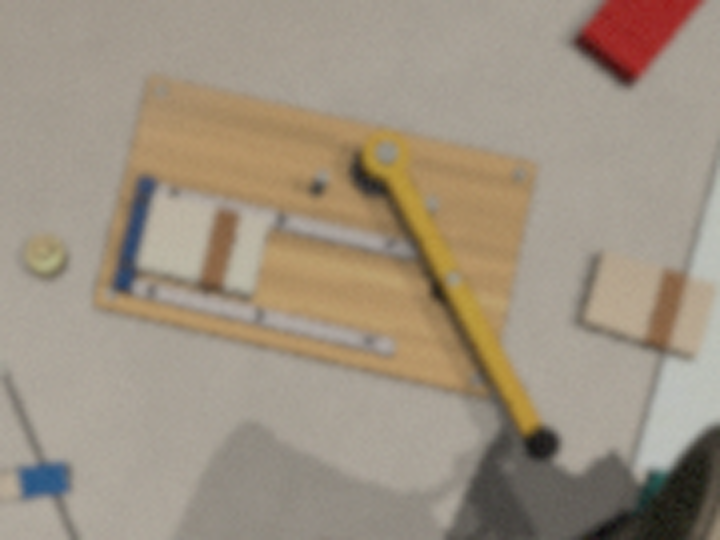

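View pics/s19.png

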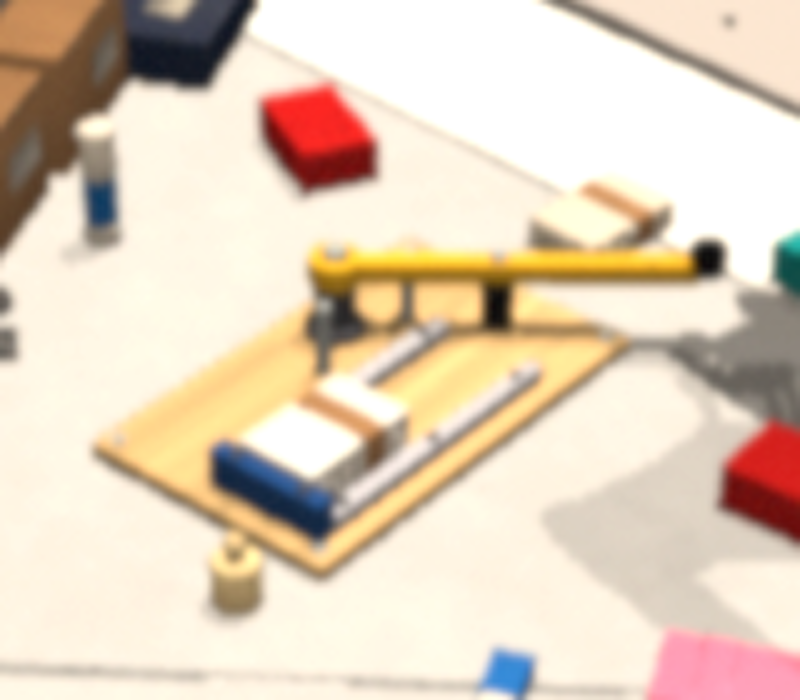

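Run:
```python
from h import *
z=np.load("jig.npz");R,t=z["R"],z["t"]
for n in("top","side"):
    d=get_image(n);g=d["img"].astype(np.float32)
    for x in(-12,0,12):
        row=[]
        for y in range(56,170,3):
            w=R@np.array([x,y])+t;u,v=proj(d,[*w,45]);row.append(cv2.getRectSubPix(g,(1,1),(u,v))[0,0].astype(int).tolist() if False else [int(cv2.getRectSubPix(np.ascontiguousarray(g[...,c]),(1,1),(u,v))[0,0]) for c in(0,2)])
        print(n,x,[(y,*r) for y,r in zip(range(56,170,3),row) if y<80 or y>130])
```

```text
top -12 [(56, 123, 71), (59, 122, 70), (62, 123, 70), (65, 122, 72), (68, 120, 79), (71, 122, 95), (74, 128, 109), (77, 132, 116), (131, 133, 117), (134, 133, 117), (137, 132, 117), (140, 132, 117), (143, 132, 116), (146, 132, 117), (149, 131, 116), (152, 125, 111), (155, 107, 101), (158, 70, 83), (161, 43, 75), (164, 41, 72), (167, 58, 67)]
top 0 [(56, 130, 75), (59, 129, 75), (62, 130, 75), (65, 129, 77), (68, 127, 84), (71, 128, 98), (74, 130, 111), (77, 132, 117), (131, 132, 116), (134, 132, 115), (137, 133, 115), (140, 131, 114), (143, 131, 115), (146, 133, 115), (149, 130, 114), (152, 125, 110), (155, 102, 97), (158, 69, 83), (161, 43, 75), (164, 42, 71), (167, 60, 67)]
top 12 [(56, 125, 73), (59, 125, 72), (62, 126, 73), (65, 124, 74), (68, 120, 80), (71, 122, 95), (74, 129, 110), (77, 132, 115), (131, 132, 115), (134, 133, 114), (137, 132, 115), (140, 132, 115), (143, 133, 115), (146, 133, 115), (149, 131, 114), (152, 124, 109), (155, 102, 97), (158, 69, 82), (161, 43, 72), (164, 43, 70), (167, 59, 67)]
side -12 [(56, 212, 111), (59, 213, 112), (62, 213, 117), (65, 214, 127),
[... 288 characters left out ...]
0 [(56, 163, 90), (59, 162, 91), (62, 164, 97), (65, 172, 112), (68, 183, 134), (71, 196, 155), (74, 209, 171), (77, 218, 181), (131, 221, 187), (134, 220, 187), (137, 221, 187), (140, 220, 187), (143, 220, 186), (146, 219, 186), (149, 213, 179), (152, 196, 166), (155, 165, 143), (158, 123, 121), (161, 83, 110), (164, 53, 108), (167, 39, 106)]
side 12 [(56, 151, 137), (59, 153, 138), (62, 159, 143), (65, 169, 149), (68, 185, 160), (71, 203, 173), (74, 214, 180), (77, 218, 183), (131, 221, 185), (134, 221, 184), (137, 221, 185), (140, 221, 185), (143, 220, 184), (146, 219, 183), (149, 215, 179), (152, 195, 163), (155, 164, 141), (158, 121, 120), (161, 79, 107), (164, 53, 106), (167, 38, 103)]
```

```bash
python3 -c "
from workcell import manip
print(manip.sign_off())"
```

```text
the job is handed in; nothing more can be done
None
```

I pushed the yellow lever round with the shut fingertips until the pack was flush against the blue stop, then pushed it back against its parked pin. I lifted clear and handed the job in at about 21.7 s.

- **Pack:** At the stop, the push met a solid reaction of up to about 67 N total at the wrist (limit 120 N) with the lever at q ≈ 1.31. In the last images, the brightness along the channel goes straight from white card to blue stop, with no gap and the same across the pack's width. The pack's length measured 86 mm in the top view, and it stayed put while the lever went back.
- **Lever:** It met a solid reaction of about 34 N at the pin and did not move when I let go. The camera reads q ≈ 0.035 there rather than 0, which I put down to about 2 mm of error in my jig fit.
- **Surroundings:** The spare pack, weight and eraser look unmoved in the last images. I did not separately check the tape and bone folder, which the arm never went near. The fingers touched only the lever, and the force was zero at the end.
- **Unexpected:** Both firm pushes tilted the tool slightly, about 0.09 rad at the stop and 0.03 rad at the pin. The fingertips dipped to z ≈ 32 mm on the way back, but were clear of the rails there.

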